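Seat the bangle mandrel on the engraver's studs

ROBOT

A 7-joint arm with a two-finger parallel gripper is mounted at the origin on the work surface. World frame = base frame: x ahead of the robot, y to its left, z up, the work surface at z = 0. Lengths are in m, angles in rad, forces in N, time in s.
With the tool pointing down it reaches from about 0.4 to 0.925 m from the base axis. Payload 4.1 kg.
Tool frame: the origin (TCP) lies midway between the tips of the shut fingers; the grasp point (between the pads) lies 19 mm behind it; x points along the fingers, z is the direction in which the jaws open and shut, and the axes are right-handed (so a half turn about x gives the same grasp; the last joint's range is limited). The gripper opens to 85 mm and grips with 20 to 120 N. Pads are 22 mm wide; open, the fingers measure 114 mm over their backs; the gripper's body (76 mm by 85 mm) begins 54 mm behind the grasp point. The pads swing forward as they close: fully open they stand 13 mm farther back than shut.
Start: joints at [-1.259, 0.398, 0.045, 1.537, -0.019, 1.207, -0.051], TCP at [0.26, 0.596, 0.231] pointing down, gripper open.
Joint ranges: [-2.82, 2.82], [-0.49, 2.23], [-1.37, 1.46], [0, 2.46], [-1.36, 4.5], [0.23, 2], [-2.94, 2.94]. Speed limits (rad/s): [2.57, 2.57, 3.14, 3.14, 3.14, 3.14, 3.14].

INTERFACE

Orientations are given as a 3x3 rotation matrix whose columns are the frame's x, y, z axes.
In Python, from cell import monitor, get_image, camera_model, bot gives the robot as it stands.
- The arm moves only by the tool drive_tool, never from a script. Its argument "steps" is a list of rows, each an object of numbers: "tx", "ty", "tz": the shift along the tool's x, y, z in mm; "wx", "wy", "wz": the turn, a rotation vector about the tool's x, y, z in rad; "gripper": the opening, from 0 (shut) to 1 (fully open). In form: [{"tx": .., "ty": .., "tz": .., "wx": .., "wy": .., "wz": .., "gripper": ..}, ...]. A call has 1 to 12 rows; each row shifts and turns the commanded pose from where the row before left it, along the tool's axes as they then stand; what a row does not reach is not made up. A row lasts 1/8 s, in which the tool goes at most 62.5 mm and 10.7 degrees, less where a joint would pass 70% of its speed; a pose out of reach is approached as far as the arm can. A call is refused whole if a number of a shift passes 62.5 or a number of a turn 0.188, either way. A call with a gripper value outside its range is refused whole. The fingers move at their own pace and stop on an object; "newtons" is the grip in N (left out, the last holds). Time passes only in rows, so rows that do not move let the fingers close. It gives the time, the measured TCP pose, the force and the opening at its end, in the units of the state.
- monitor.state(): the state, without advancing time (a new reading comes with each control period).
- get_image(name): name is "scene" or "top" or "wrist"; returns (picture, depth): 384x512x3 uint8, red, green, blue; 384x512 float32, m along the optical axis (not along the pixel's ray), 0 where there is no reading.
- camera_model(name): a dict with "fx", "fy", "cx", "cy" (pixels), "k1" (the pictures are not rectified: a ray, as slopes to the right and down, at radius r is drawn at 1 + k1 r^2 times it, then the intrinsics apply), "R" (3x3) and "t" (3): a world point X has camera coordinates R X + t. Camera axes: x right, y down, z forward; pixel columns grow to the right and rows downward; lengths in m; the calibration is good to about 2 mm. A picture is of the moment at which its call begins: read the wrist's pose just before it. camera_model takes no time and is no camera call; for the wrist camera it gives the pose at the moment of the call.
- bot.job_done(): hands the job in, once; it reports no verdict.
The state is a dict: "clock": time; "qpos": joint angles; "joint_vel": joint speeds; "joint_efforts": joint torques, N m; "position": TCP position; "tcp_rot": TCP orientation; "ft_force": force on the tool from outside, world axes, zero at the start; "torque": the same for the moment, N m; "grip_width": finger opening in m.
Only numpy, scipy, OpenCV 4.12 (cv2) and the standard library are available. Lean on these libraries where they do the work, as an engineer would, in place of code of your own. Each camera call takes 0.05 s, during which the arm holds its last target. There are 200 camera calls.

TASK

Lift the bangle mandrel out of its tray, put it foot down over the centre pin of the engraver's rotary table, turn it until the four holes of its foot drop over the four studs, and leave it there standing free, with the foot flush on the table face. Feel for the fit gently: never press, knock or twist the mandrel hard against the rotary table (stay well under 50 N) or drop it on, and leave the other things on the bench where they are.

Things in the scene. Friction and masses are not known exactly. Their poses are not given: they have to be found in the camera images.
- mandrel: bangle mandrel, about 0.5 kg, standing in the tray. Foot: square steel plate 100x100x8 mm, 22 mm centre bore (blind, 36 mm deep) and four 11 mm through holes at (+-30, +-30) mm: it fits the same every quarter turn. Above: black round body 52 mm across up to 42 mm, then a black square tang, 84 mm at its top. Origin: centre of the foot's underside; z up, x, y along the foot's edges
- mandrel_tang (a point): point on the mandrel's axis in its square tang, 62 mm above the foot's underside: the place to grip. The tang is 30 x 30 mm, from 42 to 84 mm above the underside, faces parallel to the foot's edges; axes as the mandrel
- rotary: rotary table of a laser engraver, fixed on the bench: grey housing 150x150x50 mm, black motor on its +x side (top at 54 mm, reaching 140 mm from the axis), on top a round aluminium face 124 mm across, 65 mm above the bench, which carries pin and studs. The face was left turned against the housing by an unmeasured angle up to 0.4 rad either way, and is braked. Origin: on the pin's axis at bench height, z up
- rotary_face (a point): centre of the face, 65 mm above the bench: where the centre of the foot's underside must end. Axes as the housing, not turned with the studs. Four brass studs, 8 mm across, 10 mm high (last 2.5 mm chamfered), stand 30 mm in x and y either side of the pin before the unmeasured turn. At a wrong angle the foot rests on their tips, 10 mm above the face, and drops once turned to match within about 0.04 rad
- pin_tip (a point): top of the steel centre pin, 28 mm above the face; the pin is 19 mm across, its top 7 mm tapered to 8 mm across. Once the foot has dropped on the studs, turning on wedges it: 1 N m of twist is about 24 N in all on the studs, and it counts as pressing
- tray: shallow white plastic tray, 170 x 250 mm, 18 mm high, floor 4 mm thick, fixed; the mandrel stands in it. Origin: centre of its underside
- bangle: small gold bangle, a ring 62 mm across and 8 mm high, lying in the tray beside the mandrel; a bystander. Origin: centre of the underside
- hammer: hammer lying at the back of the bench; a bystander. Origin: middle of the tool, at its underside
- screwdriver: screwdriver lying at the back of the bench; a bystander. Origin: middle of the tool, at its underside
- jar: small jar, 56 mm across, 60 mm high; a bystander. Origin: centre of the underside
- cup: blue cup, 72 mm across, 85 mm high; a bystander. Origin: centre of the underside
- bangle2: gold bangle lying on the bench, 68 mm across; a bystander. Origin: centre of the underside
- weight: brass weight, 44 mm across, 55 mm high; a bystander. Origin: centre of the underside

How it is judged:
By the outcome, as a careful person would: the job done as asked, in the order asked, and still so for the second after the job is handed in, with the robot touching nothing.
It also fails if it takes over 72 s, if anything falls off the work surface, if the arm or the gripper's body presses on something with over 40 N, if the wrist force passes 120 N, or if a joint passes its speed limit or range.

## Working session

There is one attempt and no reset: what is moved stays moved. The work goes in short steps, Python scripts to look and compute and a tool call to move; the robot and the scene stay as the last step left them, time stands still between calls to the robot, and variables do not carry over. Pictures are saved under pics/ and viewed, about 8 in all and at most 12, crops included, and the job is handed in when it is done.

Besides the shell and the picture viewer there is one more tool, called after "Emit:" by a JSON object that holds its "name" and its "arguments", one argument or row to a line. drive_tool: Moves the arm, as the interface text tells. Its arguments: {"type":"object","properties":{"steps":{"type":"array"},"newtons":{"type":"number"}},"required":["steps"]}

```bash
ls; mkdir -p pics; cat > h.py <<'E'
import numpy as np, cv2
from cell import monitor, get_image, camera_model, bot
def ray(m,u,v):
    x=(u-m["cx"])/m["fx"]; y=(v-m["cy"])/m["fy"]
    a,b=x,y
    for _ in range(20):
        s=1+m["k1"]*(a*a+b*b); a,b=x/s,y/s
    return np.array([a,b,1.0])
def plane(m,u,v,z):
    R=np.array(m["R"]);t=np.array(m["t"]); o=-R.T@t; d=R.T@ray(m,u,v)
    return o+d*(z-o[2])/d[2]
def dep(m,u,v,d):
    R=np.array(m["R"]);t=np.array(m["t"]); return R.T@(ray(m,u,v)*d-t)
def proj(m,X):
    c=np.array(m["R"])@np.array(X)+np.array(m["t"]); a,b=c[0]/c[2],c[1]/c[2]; s=1+m["k1"]*(a*a+b*b)
    return m["fx"]*a*s+m["cx"], m["fy"]*b*s+m["cy"]
def snap(n,f):
    m=camera_model(n); p,d=get_image(n); cv2.imwrite(f"pics/{f}.png",cv2.cvtColor(p,cv2.COLOR_RGB2BGR)); np.savez(f"pics/{f}.npz",p=p,d=d,**{k:np.array(v) for k,v in m.items()}); return m,p,d
def load(f):
    z=np.load(f"pics/{f}.npz"); return {k:z[k] for k in("fx","fy","cx","cy","k1","R","t")},z["p"],z["d"]
E
python3 - <<'E'
from h import *
np.set_printoptions(precision=4,suppress=True)
s=monitor.state(); print(s)
for n in("top","scene"):
    m,p,d=snap(n,n+"0"); print(n,-np.array(m["R"]).T@np.array(m["t"]),m["fx"],m["k1"])
E
```

```text
pics
{'clock': 0.0, 'qpos': array([-1.259 ,  0.3992,  0.045 ,  1.5379, -0.0187,  1.2069, -0.0507]), 'joint_vel': array([-0.0008,  0.001 ,  0.0002,  0.0005,  0.0038,  0.0009,  0.0007]), 'joint_efforts': array([ -0.0001, -47.5114,   1.3646, -25.4215,   0.0117,   0.0095,
         0.    ]), 'position': array([0.2593, 0.5954, 0.2302]), 'tcp_rot': array([[-0.0007, -0.9168,  0.3993],
       [-0.0018,  0.3993,  0.9168],
       [-1.    , -0.0001, -0.002 ]]), 'ft_force': array([ 0.1123, -1.2191, -0.128 ]), 'torque': array([-0.0172, -0.0295,  0.0128]), 'grip_width': 0.08564015971245649}
top [ 0.4708 -0.0134  1.3527] 450.91685032141197 -0.14644437484668985
scene [ 1.3949 -0.7451  0.8237] 435.6707805514389 -0.08920064659325262
```

View pics/top0.png

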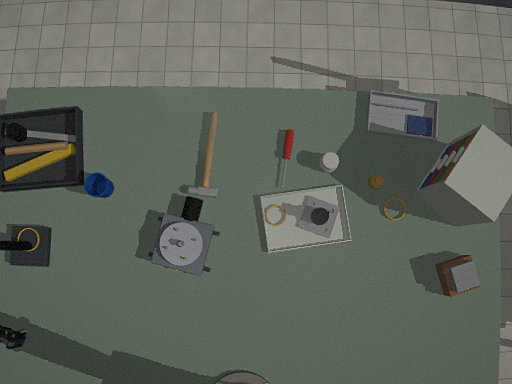

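View pics/scene0.png

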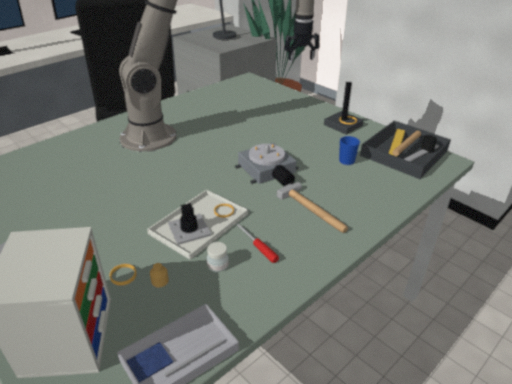

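The top view shows the mandrel in the tray at about (320,215), with its bangle at (275,214). The rotary table is at (182,243) with its motor at (192,208), and the hammer lies behind it. The scene view agrees.

```bash
python3 - <<'E'
from h import *
np.set_printoptions(precision=4,suppress=True)
m,p,d=load("top0")
def P(u,v): return dep(m,u,v,float(d[v,u]))
for n,(u,v) in dict(tang=(320,215),pin=(178,243),face=(182,255),motor=(192,208),foot=(322,230),bench=(240,300),hamhead=(203,191),jar=(330,162),cup=(99,185)).items(): print(n,P(u,v))
Z=np.zeros((384,512,3))
for v in range(180,290):
    for u in range(130,360): Z[v,u]=P(u,v)
h=Z[...,2]
def rect(mask,name):
    cs,_=cv2.findContours(mask.astype(np.uint8),cv2.RETR_EXTERNAL,cv2.CHAIN_APPROX_NONE); c=max(cs,key=cv2.contourArea)
    ys,xs=np.where(cv2.drawContours(np.zeros(h.shape,np.uint8),[c],-1,1,-1)>0); pts=Z[ys,xs]
    q=(pts[:,:2]*1000).astype(np.float32); print(name,len(q),cv2.minAreaRect(q),"zmed",np.median(pts[:,2]))
U=np.arange(512)[None,:]*np.ones((384,1))
rect((h>0.075)&(h<0.1)&(U>280),"tang")
rect((h>0.008)&(h<0.1)&(U>295)&(U<342)&(np.arange(384)[:,None]>192)&(np.arange(384)[:,None]<240)&(p.mean(2)<150),"foot+")
rect((h>0.06)&(h<0.1)&(U<240)&(U>140),"face")
rect((h>0.035)&(h<0.1)&(U<240)&(np.arange(384)[:,None]>215),"housing")
c=p[185:290,140:360]; cv2.imwrite("pics/c1.png",cv2.cvtColor(cv2.resize(c,None,fx=3.6,fy=3.6,interpolation=cv2.INTER_CUBIC),cv2.COLOR_RGB2BGR))
E
```

```text
tang [ 0.5698 -0.2097  0.0892]
pin [0.4825 0.1867 0.0944]
face [0.4489 0.179  0.0626]
motor [0.5851 0.1561 0.0532]
foot [ 0.5312 -0.2282  0.0111]
bench [ 0.319   0.0117 -0.0005]
hamhead [0.639  0.1287 0.0251]
jar [ 0.7273 -0.2427  0.0643]
cup [0.6533 0.4525 0.007 ]
tang 123 ((572.7846069335938, -216.52745056152344), (30.170255661010742, 29.908601760864258), 72.85159301757812) zmed 0.08800562832253016
foot+ 1145 ((519.7250366210938, -163.33087158203125), (136.65213012695312, 284.19061279296875), 43.74800491333008) zmed 0.0133255808794909
face 1495 ((498.2530822753906, 123.2227554321289), (124.14739227294922, 249.59825134277344), 15.096819877624512) zmed 0.06555152214789611
housing 2765 ((472.75250244140625, 125.33332824707031), (270.4916076660156, 169.35494995117188), 76.24093627929688) zmed 0.06176054098285782
```

View pics/c1.png

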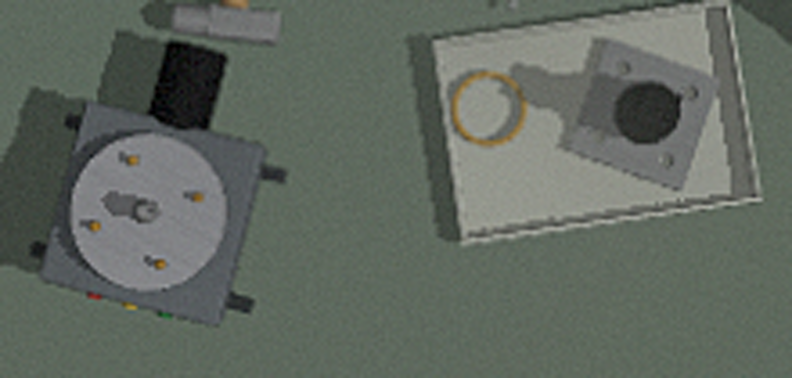

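The crop shows the pin at (150,210) and the brass studs at about (132,160), (196,197), (94,226) and (159,263). The mandrel foot is tilted about 17°.

```bash
python3 - <<'E'
from h import *
np.set_printoptions(precision=4,suppress=True)
m,p,d=load("top0")
S=[plane(m,a/3.6+140-.36,b/3.6+185-.36,0.073)[:2] for a,b in((135,160),(198,197),(96,226),(161,264))]
S=np.array(S);c=S.mean(0);print(S,c,np.linalg.norm(S-c,axis=1))
print((np.degrees(np.arctan2(*(S-c).T[::-1]))-45)%90)
print("pin",plane(m,152/3.6+140,210/3.6+185,.093))
h4=[plane(m,a/3.6+140-.36,b/3.6+185-.36,0.012)[:2] for a,b in((600,38),(716,76),(683,189),(560,147))]
print("foot corners",np.array(h4),np.mean(h4,0))
e=np.diff(np.array(h4),axis=0);print(np.degrees(np.arctan2(e[:,1],e[:,0]))%90,np.linalg.norm(e,axis=1))
m=camera_model("wrist");s=monitor.state();R=s["tcp_rot"]
print("cam in tool",R.T@(-np.array(m["R"]).T@m["t"]-s["position"]),"axes in tool",R.T@np.array(m["R"]).T,m["fx"])
E
```

```text
[[0.5221 0.1939]
 [0.4942 0.1429]
 [0.4693 0.2231]
 [0.4409 0.1705]] [0.4817 0.1826] [0.0421 0.0416 0.0423 0.0425]
[60.6336 62.597  61.9653 61.5874]
pin [0.4819 0.175  0.093 ]
foot corners [[ 0.6346 -0.1802]
 [ 0.6048 -0.2777]
 [ 0.5103 -0.2502]
 [ 0.5431 -0.1477]] [ 0.5732 -0.2139]
[72.9885 73.8052 72.241 ] [0.102  0.0984 0.1077]
cam in tool [-0.1429  0.0713  0.0002] axes in tool [[-0.0008 -0.2786  0.9604]
 [-0.0001 -0.9604 -0.2786]
 [ 1.     -0.0003  0.0007]] 301.65659753536096
```

Emit:
{"name": "drive_tool", "arguments": {
  "steps": [
    {"tx": 3, "ty": -37, "tz": -29},
    {"tx": 3, "ty": -37, "tz": -29},
    {"tx": 3, "ty": -37, "tz": -29},
    {"tx": 3, "ty": -37, "tz": -29},
    {"tx": 3, "ty": -37, "tz": -29},
    {"tx": 3, "ty": -37, "tz": -29},
    {"tx": 3, "ty": -37, "tz": -29},
    {"tx": 3, "ty": -37, "tz": -29},
    {"tx": 3, "ty": -37, "tz": -29},
    {"tx": 3, "ty": -37, "tz": -29},
    {"gripper": 1}
  ]
}}

```text
invalid input
```

Emit:
{"name": "drive_tool", "arguments": {
  "steps": [
    {"wx": 0.165},
    {"wx": 0.165},
    {"wx": 0.165},
    {"wx": 0.165},
    {"wx": 0.165},
    {"wx": 0.165},
    {"wx": 0.165},
    {"wx": 0.165},
    {"wx": 0.165},
    {"wx": 0.165},
    {"tx": 0},
    {"tx": 0}
  ]
}}

```text
invalid input
```

```bash
python3 - <<'E'
from h import *
np.set_printoptions(precision=4,suppress=True)
s=monitor.state(); R=s["tcp_rot"]; print(s["clock"],s["position"],np.degrees(np.arctan2(R[1,2],R[0,2])),s["qpos"],s["ft_force"])
m,p,d=snap("wrist","w1"); print(proj(m,[.482,.181,.065]))
cv2.imwrite("pics/w1b.png",cv2.cvtColor(p,cv2.COLOR_RGB2BGR))
E
```

```text
0.1 [0.2593 0.5954 0.2304] 66.46883094998458 [-1.259   0.3991  0.045   1.5377 -0.0187  1.2069 -0.0507] [0.5432 0.0781 0.2413]
(np.float64(38.95896725435628), np.float64(443.59971352510127))
```

View pics/w1b.png

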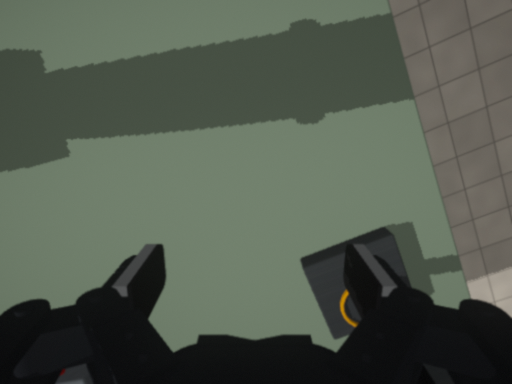

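Both moves were refused, so the arm hasn't moved and this view is still the start pose. I'll resend with every field written in each row.

Emit:
{"name": "drive_tool", "arguments": {
  "steps": [
    {"tx": 3, "ty": -37, "tz": -29, "wx": 0, "wy": 0, "wz": 0, "gripper": 1},
    {"tx": 3, "ty": -37, "tz": -29, "wx": 0, "wy": 0, "wz": 0, "gripper": 1},
    {"tx": 3, "ty": -37, "tz": -29, "wx": 0, "wy": 0, "wz": 0, "gripper": 1},
    {"tx": 3, "ty": -37, "tz": -29, "wx": 0, "wy": 0, "wz": 0, "gripper": 1},
    {"tx": 3, "ty": -37, "tz": -29, "wx": 0, "wy": 0, "wz": 0, "gripper": 1},
    {"tx": 3, "ty": -37, "tz": -29, "wx": 0, "wy": 0, "wz": 0, "gripper": 1},
    {"tx": 3, "ty": -37, "tz": -29, "wx": 0, "wy": 0, "wz": 0, "gripper": 1},
    {"tx": 3, "ty": -37, "tz": -29, "wx": 0, "wy": 0, "wz": 0, "gripper": 1},
    {"tx": 3, "ty": -37, "tz": -29, "wx": 0, "wy": 0, "wz": 0, "gripper": 1},
    {"tx": 3, "ty": -37, "tz": -29, "wx": 0, "wy": 0, "wz": 0, "gripper": 1}
  ]
}}

```text
clock: 1.4
position: [0.4834, 0.1809, 0.2011]
tcp_rot: [[-0.0, -0.917, 0.399], [0.0, 0.399, 0.917], [-1.0, 0.0, 0.0]]
ft_force: [1.2, 0.4, -0.5]
grip_width: 0.0856
```

Emit:
{"name": "drive_tool", "arguments": {
  "steps": [
    {"tx": 0, "ty": 0, "tz": 0, "wx": 0.165, "wy": 0, "wz": 0, "gripper": 1},
    {"tx": 0, "ty": 0, "tz": 0, "wx": 0.165, "wy": 0, "wz": 0, "gripper": 1},
    {"tx": 0, "ty": 0, "tz": 0, "wx": 0.165, "wy": 0, "wz": 0, "gripper": 1},
    {"tx": 0, "ty": 0, "tz": 0, "wx": 0.165, "wy": 0, "wz": 0, "gripper": 1},
    {"tx": 0, "ty": 0, "tz": 0, "wx": 0.165, "wy": 0, "wz": 0, "gripper": 1},
    {"tx": 0, "ty": 0, "tz": 0, "wx": 0.165, "wy": 0, "wz": 0, "gripper": 1},
    {"tx": 0, "ty": 0, "tz": 0, "wx": 0.165, "wy": 0, "wz": 0, "gripper": 1},
    {"tx": 0, "ty": 0, "tz": 0, "wx": 0.165, "wy": 0, "wz": 0, "gripper": 1},
    {"tx": 0, "ty": 0, "tz": 0, "wx": 0.165, "wy": 0, "wz": 0, "gripper": 1},
    {"tx": 0, "ty": 0, "tz": 0, "wx": 0.165, "wy": 0, "wz": 0, "gripper": 1},
    {"tx": 0, "ty": 0, "tz": 0, "wx": 0, "wy": 0, "wz": 0, "gripper": 1}
  ]
}}

```text
clock: 2.78
position: [0.4827, 0.1823, 0.2011]
tcp_rot: [[-0.0, 0.469, 0.883], [-0.0, 0.883, -0.469], [-1.0, -0.0, -0.0]]
ft_force: [0.5, 0.3, 0.7]
grip_width: 0.0856
```

```bash
python3 - <<'E'
from h import *
np.set_printoptions(precision=4,suppress=True)
s=monitor.state(); R=s["tcp_rot"]; print(s["clock"],s["position"],np.degrees(np.arctan2(R[1,2],R[0,2])),s["qpos"],s["ft_force"])
m,p,d=snap("wrist","w2"); print(proj(m,[.482,.181,.065]))
E
```

```text
2.775 [0.4827 0.1823 0.2011] -27.9517637539336 [-0.8826  0.2066  0.5046  1.9007 -0.1137  1.0626 -0.8193] [0.4662 0.2791 0.7439]
(np.float64(254.78529146906237), np.float64(185.76035192603243))
```

View pics/w2.png

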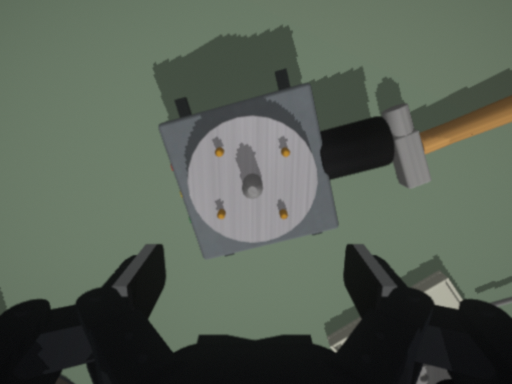

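The wrist view shows the studs at (219,153), (286,153), (222,214) and (284,214), and the pin at (252,185). The motor and hammer head are on the right.

```bash
python3 - <<'E'
from h import *
np.set_printoptions(precision=4,suppress=True)
m,p,d=load("w2"); hsv=cv2.cvtColor(p,cv2.COLOR_RGB2HSV)
k=((hsv[...,1]>130)&(hsv[...,0]<30)&(hsv[...,2]>110)).astype(np.uint8); k[:,:190]=0;k[:,310:]=0
n,_,st,ce=cv2.connectedComponentsWithStats(k)
S=np.array([plane(m,*ce[i],.071)[:2] for i in range(1,n) if st[i,4]>10]); print(st[1:,4],S)
c=S.mean(0);print("studs c",c,np.linalg.norm(S-c,axis=1),(np.degrees(np.arctan2(*(S-c).T[::-1]))-45)%90-90)
# face rim by depth height
Z=np.array([[dep(m,u,v,float(d[v,u]))[2] for u in range(150,350)] for v in range(90,270)])
f=np.zeros(d.shape,np.uint8); f[90:270,150:350]=(Z>.059)
cs,_=cv2.findContours(f,cv2.RETR_EXTERNAL,cv2.CHAIN_APPROX_NONE);q=max(cs,key=cv2.contourArea)[:,0]
W=np.array([plane(m,u,v,.065)[:2] for u,v in q]); print("face circle",cv2.minEnclosingCircle((W*1000).astype(np.float32)),W.mean(0))
# pin top
t=np.argwhere(Z>.088); print("pin top",[np.mean([dep(m,u+150,v+90,float(d[v+90,u+150])) for v,u in t],0)],len(t))
E
```

```text
[37 34 27 27] [[0.4685 0.2252]
 [0.5217 0.1969]
 [0.4401 0.1718]
 [0.4935 0.1435]]
studs c [0.4809 0.1844] [0.0427 0.0426 0.0427 0.0427] [-28.0534 -27.8744 -27.9376 -27.8859]
face circle ((481.6012268066406, 185.0994873046875), 62.20661163330078) [0.4823 0.1866]
pin top [array([0.4792, 0.2019, 0.2041])] 900
```

Emit:
{"name": "drive_tool", "arguments": {
  "steps": [
    {"tx": 0, "ty": -34.3, "tz": 29.6, "wx": 0, "wy": 0, "wz": 0, "gripper": 1},
    {"tx": 0, "ty": -34.3, "tz": 29.6, "wx": 0, "wy": 0, "wz": 0, "gripper": 1},
    {"tx": 0, "ty": -34.3, "tz": 29.6, "wx": 0, "wy": 0, "wz": 0, "gripper": 1},
    {"tx": 0, "ty": -34.3, "tz": 29.6, "wx": 0, "wy": 0, "wz": 0, "gripper": 1},
    {"tx": 0, "ty": -34.3, "tz": 29.6, "wx": 0, "wy": 0, "wz": 0, "gripper": 1},
    {"tx": 0, "ty": -34.3, "tz": 29.6, "wx": 0, "wy": 0, "wz": 0, "gripper": 1},
    {"tx": 0, "ty": -34.3, "tz": 29.6, "wx": 0, "wy": 0, "wz": 0, "gripper": 1},
    {"tx": 0, "ty": -34.3, "tz": 29.6, "wx": 0, "wy": 0, "wz": 0, "gripper": 1},
    {"tx": 0, "ty": -34.3, "tz": 29.6, "wx": 0, "wy": 0, "wz": 0, "gripper": 1},
    {"tx": 0, "ty": 0, "tz": 0, "wx": -0.094, "wy": 0, "wz": 0, "gripper": 1},
    {"tx": 0, "ty": 0, "tz": 0, "wx": -0.094, "wy": 0, "wz": 0, "gripper": 1},
    {"tx": 0, "ty": 0, "tz": 0, "wx": 0, "wy": 0, "wz": 0, "gripper": 1}
  ]
}}

```text
clock: 4.32
position: [0.5727, -0.2155, 0.201]
tcp_rot: [[-0.0, 0.297, 0.955], [0.001, 0.955, -0.297], [-1.0, 0.0, -0.0]]
ft_force: [0.5, -0.2, 0.6]
grip_width: 0.0855
```

```bash
python3 - <<'E'
from h import *
np.set_printoptions(precision=4,suppress=True)
s=monitor.state(); R=s["tcp_rot"]; print(s["clock"],s["position"],np.degrees(np.arctan2(R[1,2],R[0,2])),s["qpos"],s["ft_force"])
m,p,d=snap("wrist","w3")
P=np.array([[dep(m,u,v,float(d[v,u])) if d[v,u]>0 else np.zeros(3) for u in range(120,390)] for v in range(60,300)])
Z=P[...,2]
for lo,hi,z in((.079,.1,.088),):
    k=((Z>lo)&(Z<hi)).astype(np.uint8); k[180:]=0
    cs,_=cv2.findContours(k,cv2.RETR_EXTERNAL,cv2.CHAIN_APPROX_NONE);q=max(cs,key=cv2.contourArea)[:,0]
    print("tang bbox px",q.min(0)+[120,60],q.max(0)+[120,60])
    W=np.array([plane(m,u+120,v+60,z)[:2] for u,v in q])*1000; print("tang",cv2.minAreaRect(W.astype(np.float32)))
E
```

```text
4.325 [ 0.5727 -0.2155  0.201 ] -17.268794233906952 [-0.1772  0.4148  0.6221  1.6809 -0.263   1.1311  0.2164] [ 0.483  -0.1785  0.6172]
tang bbox px [237 174] [271 209]
tang ((571.9806518554688, -216.15505981445312), (31.600610733032227, 29.59729766845703), 69.94720458984375)
```

View pics/w3.png

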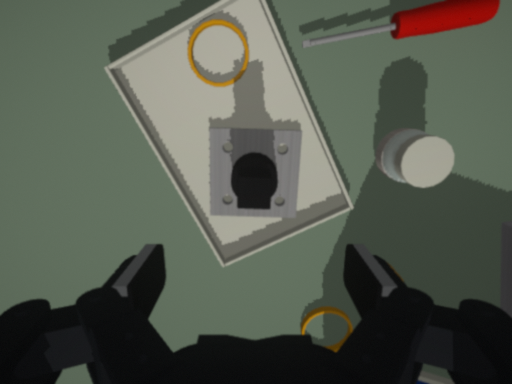

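The wrist view shows the foot almost squarely aligned with the jaws, with holes at (228,147), (283,149), (228,199) and (281,201). The tang is at (254,190), and nothing stands in the way of the descent.

```bash
python3 - <<'E'
from h import *
np.set_printoptions(precision=4,suppress=True)
m,p,d=load("w3")
def rep(n,q,z):
    S=np.array([plane(m,*a,z)[:2] for a in q]);c=S.mean(0)
    print(n,c,np.linalg.norm(S-c,axis=1),(np.degrees(np.arctan2(*(S-c).T[::-1]))-45)%90-90)
rep("holes",((228,147),(283,149),(228,199),(281,201)),.012)
# foot contour: grey, saturation low, by depth height between 8 and 16 mm and brightness
g=cv2.cvtColor(p,cv2.COLOR_RGB2GRAY); k=np.zeros_like(g); k[100:240,195:320]=((g<150)&(np.ones_like(g)>0))[100:240,195:320]
P=np.zeros(g.shape)
for v in range(100,240):
    for u in range(195,320): P[v,u]=dep(m,u,v,float(d[v,u]))[2]
k=((P>.0085)).astype(np.uint8); k=cv2.morphologyEx(k,cv2.MORPH_OPEN,np.ones((5,5)))
n,l,st,ce=cv2.connectedComponentsWithStats(k); i=l[150,215]; print("lab",i,st[i])
q=np.argwhere(l==i)[:,::-1]; W=np.array([plane(m,u,v,.012)[:2] for u,v in q])*1000
r=cv2.minAreaRect(W.astype(np.float32)); print("foot",r)
E
```

```text
holes [ 0.5724 -0.2176] [0.0428 0.042  0.0422 0.0432] [-18.5166 -19.1416 -19.598  -18.2621]
lab 1 [ 210  128   92   90 7537]
foot ((571.5430297851562, -217.35523986816406), (100.31307983398438, 100.0125732421875), 70.94062805175781)
```

Emit:
{"name": "drive_tool", "arguments": {
  "steps": [
    {"tx": 0, "ty": -1.6, "tz": -0.2, "wx": 0.03, "wy": 0, "wz": 0, "gripper": 1},
    {"tx": 30, "ty": 0, "tz": 0, "wx": 0, "wy": 0, "wz": 0, "gripper": 1},
    {"tx": 35, "ty": 0, "tz": 0, "wx": 0, "wy": 0, "wz": 0, "gripper": 1},
    {"tx": 35, "ty": 0, "tz": 0, "wx": 0, "wy": 0, "wz": 0, "gripper": 1},
    {"tx": 30, "ty": 0, "tz": 0, "wx": 0, "wy": 0, "wz": 0, "gripper": 1},
    {"tx": 20, "ty": 0, "tz": 0, "wx": 0, "wy": 0, "wz": 0, "gripper": 1},
    {"tx": 0, "ty": 0, "tz": 0, "wx": 0, "wy": 0, "wz": 0, "gripper": 1}
  ],
  "newtons": 40
}}

```text
clock: 5.25
position: [0.5712, -0.2164, 0.0501]
tcp_rot: [[-0.003, 0.326, 0.945], [0.001, 0.945, -0.326], [-1.0, -0.0, -0.003]]
ft_force: [0.4, 0.2, 0.5]
grip_width: 0.0854
```

Emit:
{"name": "drive_tool", "arguments": {
  "steps": [
    {"tx": 0, "ty": 0, "tz": 0, "wx": 0, "wy": 0, "wz": 0, "gripper": 0.5},
    {"tx": 0, "ty": 0, "tz": 0, "wx": 0, "wy": 0, "wz": 0, "gripper": 0.45},
    {"tx": 0, "ty": 0, "tz": 0, "wx": 0, "wy": 0, "wz": 0, "gripper": 0.4},
    {"tx": 0, "ty": 0, "tz": 0, "wx": 0, "wy": 0, "wz": 0, "gripper": 0.35},
    {"tx": 0, "ty": 0, "tz": 0, "wx": 0, "wy": 0, "wz": 0, "gripper": 0},
    {"tx": 0, "ty": 0, "tz": 0, "wx": 0, "wy": 0, "wz": 0, "gripper": 0},
    {"tx": 0, "ty": 0, "tz": 0, "wx": 0, "wy": 0, "wz": 0, "gripper": 0},
    {"tx": 0, "ty": 0, "tz": 0, "wx": 0, "wy": 0, "wz": 0, "gripper": 0}
  ],
  "newtons": 40
}}

```text
clock: 6.25
position: [0.5722, -0.2169, 0.052]
tcp_rot: [[0.0, 0.326, 0.945], [0.001, 0.945, -0.326], [-1.0, 0.001, 0.0]]
ft_force: [-2.3, 1.2, 4.7]
grip_width: 0.0297
```

Emit:
{"name": "drive_tool", "arguments": {
  "steps": [
    {"tx": -2, "ty": 0, "tz": 0, "wx": 0, "wy": 0, "wz": 0, "gripper": 0},
    {"tx": -8, "ty": 0, "tz": 0, "wx": 0, "wy": 0, "wz": 0, "gripper": 0},
    {"tx": -20, "ty": 0, "tz": 0, "wx": 0, "wy": 0, "wz": 0, "gripper": 0},
    {"tx": -25, "ty": 0, "tz": 0, "wx": 0, "wy": 0, "wz": 0, "gripper": 0},
    {"tx": -25, "ty": 0, "tz": 0, "wx": 0, "wy": 0, "wz": 0, "gripper": 0},
    {"tx": -25, "ty": 0, "tz": 0, "wx": 0, "wy": 0, "wz": 0, "gripper": 0},
    {"tx": -25, "ty": 0, "tz": 0, "wx": 0, "wy": 0, "wz": 0, "gripper": 0},
    {"tx": 0, "ty": 0, "tz": 0, "wx": 0, "wy": 0, "wz": 0, "gripper": 0},
    {"tx": 0, "ty": 0, "tz": 0, "wx": 0, "wy": 0, "wz": 0, "gripper": 0}
  ],
  "newtons": 60
}}

```text
clock: 7.38
position: [0.5715, -0.2165, 0.1807]
tcp_rot: [[-0.001, 0.326, 0.945], [0.001, 0.945, -0.326], [-1.0, 0.0, -0.001]]
ft_force: [-0.6, 0.1, -5.7]
grip_width: 0.0295
```

```bash
python3 - <<'E'
from h import *
np.set_printoptions(precision=4,suppress=True)
s=monitor.state(); R=s["tcp_rot"]; print(s["clock"],s["position"],np.degrees(np.arctan2(R[1,2],R[0,2])),s["ft_force"],s["torque"],s["grip_width"])
m,p,d=snap("wrist","w4")
E
```

```text
7.375 [ 0.5715 -0.2165  0.1807] -19.019534124165467 [-0.5839  0.0825 -5.6555] [-0.0006  0.0271  0.0685] 0.02950112707467635
```

View pics/w4.png

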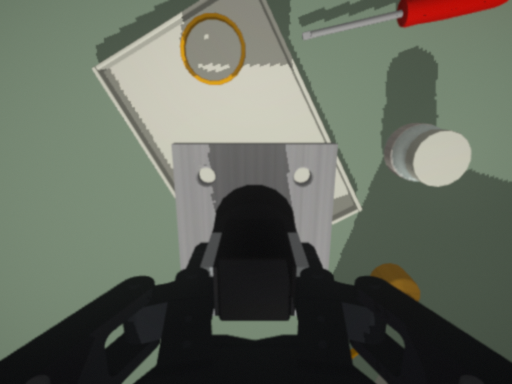

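The mandrel is held upright, 29.5 mm wide and level, with its two far holes at (207,176) and (301,176). The bangle hasn't moved. Next I work out the foot centre in the tool frame.

```bash
python3 - <<'E'
from h import *
np.set_printoptions(precision=4,suppress=True)
m,p,d=load("w4"); s=monitor.state(); R=s["tcp_rot"];t=s["position"]
pts=[(u,v) for v in (160,185,200) for u in (185,195,325)]
print("foot top z",[round(float(dep(m,u,v,float(d[v,u]))[2]),4) for u,v in pts])
z=np.median([dep(m,u,v,float(d[v,u]))[2] for u,v in pts])
hsv=cv2.cvtColor(p,cv2.COLOR_RGB2GRAY)
H=[]
for (a,b) in((207,176),(301,176)):
    w=hsv[b-14:b+14,a-14:a+14].astype(float); k=(w>185).astype(np.uint8)
    n,l,st,ce=cv2.connectedComponentsWithStats(k); i=1+np.argmax(st[1:,4]); print(st[i],ce[i]+[a-14,b-14])
for q in ((207,176),(301,176),(172,144),(338,144)):
    print(q,R.T@(plane(m,*q,z)-t))
E
```

```text
foot top z [0.1395, 0.1405, 0.1409, 0.1414, 0.1412, 0.1416, 0.1418, 0.1403, 0.1406]
[  7   6  14  13 146] [206.6164 174.1986]
[  8   6  14  13 145] [301.2759 174.1793]
(207, 176) [ 0.0394  0.0297 -0.0294]
(301, 176) [0.0392 0.0297 0.0288]
(172, 144) [ 0.0394  0.0493 -0.0495]
(338, 144) [0.0392 0.0493 0.0501]
```

Emit:
{"name": "drive_tool", "arguments": {
  "steps": [
    {"tx": 0, "ty": 15, "tz": -9.3, "wx": 0, "wy": 0, "wz": 0, "gripper": 0},
    {"tx": 0, "ty": 32, "tz": -19.8, "wx": 0, "wy": 0, "wz": 0, "gripper": 0},
    {"tx": 0, "ty": 35, "tz": -21.7, "wx": 0, "wy": 0, "wz": 0, "gripper": 0},
    {"tx": 0, "ty": 35, "tz": -21.7, "wx": 0, "wy": 0, "wz": 0, "gripper": 0},
    {"tx": 0, "ty": 35, "tz": -21.7, "wx": 0, "wy": 0, "wz": 0, "gripper": 0},
    {"tx": 0, "ty": 35, "tz": -21.7, "wx": 0, "wy": 0, "wz": 0, "gripper": 0},
    {"tx": 0, "ty": 35, "tz": -21.7, "wx": 0, "wy": 0, "wz": 0, "gripper": 0},
    {"tx": 0, "ty": 35, "tz": -21.7, "wx": 0, "wy": 0, "wz": 0, "gripper": 0},
    {"tx": 0, "ty": 35, "tz": -21.7, "wx": 0, "wy": 0, "wz": 0, "gripper": 0},
    {"tx": 0, "ty": 32, "tz": -19.8, "wx": 0, "wy": 0, "wz": 0, "gripper": 0},
    {"tx": 0, "ty": 15, "tz": -9.3, "wx": 0, "wy": 0, "wz": 0, "gripper": 0},
    {"tx": 0, "ty": 10.4, "tz": -6.1, "wx": 0, "wy": 0, "wz": 0, "gripper": 0}
  ]
}}

```text
clock: 8.93
position: [0.4808, 0.1844, 0.1809]
tcp_rot: [[-0.001, 0.325, 0.946], [-0.001, 0.946, -0.325], [-1.0, -0.001, -0.0]]
ft_force: [-0.0, -0.6, -5.5]
grip_width: 0.0293
```

Emit:
{"name": "drive_tool", "arguments": {
  "steps": [
    {"tx": 0, "ty": 0, "tz": 0, "wx": 0.078, "wy": 0, "wz": 0, "gripper": 0},
    {"tx": 0, "ty": 0, "tz": 0, "wx": 0.078, "wy": 0, "wz": 0, "gripper": 0},
    {"tx": 0, "ty": 0, "tz": 0, "wx": 0, "wy": 0, "wz": 0, "gripper": 0},
    {"tx": 0, "ty": 0, "tz": 0, "wx": 0, "wy": 0, "wz": 0, "gripper": 0},
    {"tx": 0, "ty": 0, "tz": 0, "wx": 0, "wy": 0, "wz": 0, "gripper": 0}
  ]
}}

```text
clock: 9.55
position: [0.4817, 0.1836, 0.1813]
tcp_rot: [[0.0, 0.469, 0.883], [0.0, 0.883, -0.469], [-1.0, 0.0, 0.0]]
ft_force: [-0.6, 0.7, -4.3]
grip_width: 0.0293
```

```bash
python3 - <<'E'
from h import *
np.set_printoptions(precision=4,suppress=True)
s=monitor.state(); R=s["tcp_rot"]; print(s["clock"],s["position"],np.degrees(np.arctan2(R[1,2],R[0,2])),s["ft_force"],s["torque"],s["grip_width"])
print("need in tool mm",1000*R.T@(np.array([.481,.1845,.1425])-s["position"]))
E
```

```text
9.55 [0.4817 0.1836 0.1813] -27.959048829550017 [-0.5597  0.7194 -4.2724] [ 0.0488 -0.0468  0.0125] 0.02929750829653887
need in tool mm [38.8055  0.4755 -0.9984]
```

Emit:
{"name": "drive_tool", "arguments": {
  "steps": [
    {"tx": 10, "ty": 0.5, "tz": -1, "wx": 0, "wy": 0, "wz": 0, "gripper": 0},
    {"tx": 15, "ty": 0, "tz": 0, "wx": 0, "wy": 0, "wz": 0, "gripper": 0},
    {"tx": 9, "ty": 0, "tz": 0, "wx": 0, "wy": 0, "wz": 0, "gripper": 0},
    {"tx": 4, "ty": 0, "tz": 0, "wx": 0, "wy": 0, "wz": 0, "gripper": 0},
    {"tx": 1, "ty": 0, "tz": 0, "wx": 0, "wy": 0, "wz": 0, "gripper": 0},
    {"tx": 1, "ty": 0, "tz": 0, "wx": 0, "wy": 0, "wz": 0, "gripper": 0},
    {"tx": 1, "ty": 0, "tz": 0, "wx": 0, "wy": 0, "wz": 0, "gripper": 0},
    {"tx": 0, "ty": 0, "tz": 0, "wx": 0, "wy": 0, "wz": 0, "gripper": 0}
  ]
}}

```text
clock: 10.55
position: [0.481, 0.1849, 0.1405]
tcp_rot: [[0.0, 0.469, 0.883], [0.0, 0.883, -0.469], [-1.0, 0.0, 0.0]]
ft_force: [0.4, 0.5, -4.9]
grip_width: 0.0293
```

Emit:
{"name": "drive_tool", "arguments": {
  "steps": [
    {"tx": 1, "ty": 0, "tz": 0, "wx": 0, "wy": 0, "wz": 0, "gripper": 0},
    {"tx": 1, "ty": 0, "tz": 0, "wx": 0, "wy": 0, "wz": 0, "gripper": 0},
    {"tx": 1, "ty": 0, "tz": 0, "wx": 0, "wy": 0, "wz": 0, "gripper": 0},
    {"tx": 0, "ty": 0, "tz": 0, "wx": 0, "wy": 0, "wz": 0, "gripper": 0}
  ]
}}

```text
clock: 11.05
position: [0.4808, 0.1848, 0.1372]
tcp_rot: [[-0.0, 0.469, 0.883], [-0.0, 0.883, -0.469], [-1.0, -0.0, -0.0]]
ft_force: [-0.7, -0.7, -5.2]
grip_width: 0.0292
```

The underside is now at about 90 mm, below the pin tip at 93 mm, and there is no contact force. The pin is in the bore, so I go on down.

Emit:
{"name": "drive_tool", "arguments": {
  "steps": [
    {"tx": 1, "ty": 0, "tz": 0, "wx": 0, "wy": 0, "wz": 0, "gripper": 0},
    {"tx": 1, "ty": 0, "tz": 0, "wx": 0, "wy": 0, "wz": 0, "gripper": 0},
    {"tx": 1, "ty": 0, "tz": 0, "wx": 0, "wy": 0, "wz": 0, "gripper": 0},
    {"tx": 1, "ty": 0, "tz": 0, "wx": 0, "wy": 0, "wz": 0, "gripper": 0},
    {"tx": 0, "ty": 0, "tz": 0, "wx": 0, "wy": 0, "wz": 0, "gripper": 0}
  ]
}}

```text
clock: 11.68
position: [0.4809, 0.1848, 0.1332]
tcp_rot: [[-0.0, 0.469, 0.883], [0.0, 0.883, -0.469], [-1.0, -0.0, -0.0]]
ft_force: [-0.2, 0.2, -4.8]
grip_width: 0.0292
```

Emit:
{"name": "drive_tool", "arguments": {
  "steps": [
    {"tx": 1, "ty": 0, "tz": 0, "wx": 0, "wy": 0, "wz": 0, "gripper": 0},
    {"tx": 1, "ty": 0, "tz": 0, "wx": 0, "wy": 0, "wz": 0, "gripper": 0},
    {"tx": 1, "ty": 0, "tz": 0, "wx": 0, "wy": 0, "wz": 0, "gripper": 0},
    {"tx": 1, "ty": 0, "tz": 0, "wx": 0, "wy": 0, "wz": 0, "gripper": 0},
    {"tx": 0, "ty": 0, "tz": 0, "wx": 0, "wy": 0, "wz": 0, "gripper": 0}
  ]
}}

```text
clock: 12.3
position: [0.4809, 0.1848, 0.1292]
tcp_rot: [[-0.0, 0.469, 0.883], [-0.0, 0.883, -0.469], [-1.0, -0.0, -0.0]]
ft_force: [-0.1, -0.3, -4.7]
grip_width: 0.0289
```

Emit:
{"name": "drive_tool", "arguments": {
  "steps": [
    {"tx": 1, "ty": 0, "tz": 0, "wx": 0, "wy": 0, "wz": 0, "gripper": 0},
    {"tx": 1, "ty": 0, "tz": 0, "wx": 0, "wy": 0, "wz": 0, "gripper": 0},
    {"tx": 1, "ty": 0, "tz": 0, "wx": 0, "wy": 0, "wz": 0, "gripper": 0},
    {"tx": 1, "ty": 0, "tz": 0, "wx": 0, "wy": 0, "wz": 0, "gripper": 0},
    {"tx": 0, "ty": 0, "tz": 0, "wx": 0, "wy": 0, "wz": 0, "gripper": 0}
  ]
}}

```text
clock: 12.92
position: [0.4809, 0.1848, 0.1252]
tcp_rot: [[-0.0, 0.469, 0.883], [-0.0, 0.883, -0.469], [-1.0, -0.0, -0.0]]
ft_force: [0.3, 0.4, -5.3]
grip_width: 0.0296
```

Next come half-millimetre steps through the stud-tip height, which is a TCP height of about 0.1225.

Emit:
{"name": "drive_tool", "arguments": {
  "steps": [
    {"tx": 0.5, "ty": 0, "tz": 0, "wx": 0, "wy": 0, "wz": 0, "gripper": 0},
    {"tx": 0.5, "ty": 0, "tz": 0, "wx": 0, "wy": 0, "wz": 0, "gripper": 0},
    {"tx": 0.5, "ty": 0, "tz": 0, "wx": 0, "wy": 0, "wz": 0, "gripper": 0},
    {"tx": 0.5, "ty": 0, "tz": 0, "wx": 0, "wy": 0, "wz": 0, "gripper": 0},
    {"tx": 0.5, "ty": 0, "tz": 0, "wx": 0, "wy": 0, "wz": 0, "gripper": 0},
    {"tx": 0, "ty": 0, "tz": 0, "wx": 0, "wy": 0, "wz": 0, "gripper": 0}
  ]
}}

```text
clock: 13.68
position: [0.4809, 0.1848, 0.1228]
tcp_rot: [[0.0, 0.469, 0.883], [0.0, 0.883, -0.469], [-1.0, 0.0, -0.0]]
ft_force: [0.5, -0.4, -5.7]
grip_width: 0.0296
```

Emit:
{"name": "drive_tool", "arguments": {
  "steps": [
    {"tx": 0.5, "ty": 0, "tz": 0, "wx": 0, "wy": 0, "wz": 0, "gripper": 0},
    {"tx": 0.5, "ty": 0, "tz": 0, "wx": 0, "wy": 0, "wz": 0, "gripper": 0},
    {"tx": 0, "ty": 0, "tz": 0, "wx": 0, "wy": 0, "wz": 0, "gripper": 0}
  ]
}}

```text
clock: 14.05
position: [0.4809, 0.1848, 0.1218]
tcp_rot: [[-0.0, 0.469, 0.883], [0.0, 0.883, -0.469], [-1.0, 0.0, -0.0]]
ft_force: [-0.3, 0.3, -4.9]
grip_width: 0.0293
```

Emit:
{"name": "drive_tool", "arguments": {
  "steps": [
    {"tx": 0.5, "ty": 0, "tz": 0, "wx": 0, "wy": 0, "wz": 0, "gripper": 0},
    {"tx": 0.5, "ty": 0, "tz": 0, "wx": 0, "wy": 0, "wz": 0, "gripper": 0},
    {"tx": 0, "ty": 0, "tz": 0, "wx": 0, "wy": 0, "wz": 0, "gripper": 0}
  ]
}}

```text
clock: 14.42
position: [0.4809, 0.1848, 0.1207]
tcp_rot: [[-0.0, 0.469, 0.883], [0.0, 0.883, -0.469], [-1.0, -0.0, -0.0]]
ft_force: [0.3, -0.4, -4.6]
grip_width: 0.0292
```

Emit:
{"name": "drive_tool", "arguments": {
  "steps": [
    {"tx": 0.5, "ty": 0, "tz": 0, "wx": 0, "wy": 0, "wz": 0, "gripper": 0},
    {"tx": 0.5, "ty": 0, "tz": 0, "wx": 0, "wy": 0, "wz": 0, "gripper": 0},
    {"tx": 0, "ty": 0, "tz": 0, "wx": 0, "wy": 0, "wz": 0, "gripper": 0}
  ]
}}

```text
clock: 14.8
position: [0.4809, 0.1848, 0.1198]
tcp_rot: [[-0.0, 0.469, 0.883], [0.0, 0.883, -0.469], [-1.0, 0.0, -0.0]]
ft_force: [-0.1, -0.1, -4.7]
grip_width: 0.0293
```

Emit:
{"name": "drive_tool", "arguments": {
  "steps": [
    {"tx": 0.5, "ty": 0, "tz": 0, "wx": 0, "wy": 0, "wz": 0, "gripper": 0},
    {"tx": 0.5, "ty": 0, "tz": 0, "wx": 0, "wy": 0, "wz": 0, "gripper": 0},
    {"tx": 0, "ty": 0, "tz": 0, "wx": 0, "wy": 0, "wz": 0, "gripper": 0}
  ]
}}

```text
clock: 15.18
position: [0.4809, 0.1848, 0.1187]
tcp_rot: [[-0.0, 0.469, 0.883], [-0.0, 0.883, -0.469], [-1.0, -0.0, -0.0]]
ft_force: [0.7, -0.2, -4.7]
grip_width: 0.0291
```

The foot is about 4 mm below stud-tip height without any force, so the studs are in the holes. I keep lowering to the face.

Emit:
{"name": "drive_tool", "arguments": {
  "steps": [
    {"tx": 0.5, "ty": 0, "tz": 0, "wx": 0, "wy": 0, "wz": 0, "gripper": 0},
    {"tx": 0.5, "ty": 0, "tz": 0, "wx": 0, "wy": 0, "wz": 0, "gripper": 0},
    {"tx": 0.5, "ty": 0, "tz": 0, "wx": 0, "wy": 0, "wz": 0, "gripper": 0},
    {"tx": 0.5, "ty": 0, "tz": 0, "wx": 0, "wy": 0, "wz": 0, "gripper": 0},
    {"tx": 0, "ty": 0, "tz": 0, "wx": 0, "wy": 0, "wz": 0, "gripper": 0}
  ]
}}

```text
clock: 15.8
position: [0.4809, 0.1848, 0.1168]
tcp_rot: [[-0.0, 0.469, 0.883], [0.0, 0.883, -0.469], [-1.0, 0.0, -0.0]]
ft_force: [-0.2, 0.8, -6.0]
grip_width: 0.0293
```

Emit:
{"name": "drive_tool", "arguments": {
  "steps": [
    {"tx": 0.5, "ty": 0, "tz": 0, "wx": 0, "wy": 0, "wz": 0, "gripper": 0},
    {"tx": 0.5, "ty": 0, "tz": 0, "wx": 0, "wy": 0, "wz": 0, "gripper": 0},
    {"tx": 0.5, "ty": 0, "tz": 0, "wx": 0, "wy": 0, "wz": 0, "gripper": 0},
    {"tx": 0.5, "ty": 0, "tz": 0, "wx": 0, "wy": 0, "wz": 0, "gripper": 0},
    {"tx": 0, "ty": 0, "tz": 0, "wx": 0, "wy": 0, "wz": 0, "gripper": 0}
  ]
}}

```text
clock: 16.42
position: [0.4809, 0.1849, 0.1148]
tcp_rot: [[-0.0, 0.469, 0.883], [0.0, 0.883, -0.469], [-1.0, 0.0, -0.0]]
ft_force: [-0.6, 0.2, -4.2]
grip_width: 0.0292
```

Emit:
{"name": "drive_tool", "arguments": {
  "steps": [
    {"tx": 0.5, "ty": 0, "tz": 0, "wx": 0, "wy": 0, "wz": 0, "gripper": 0},
    {"tx": 0.5, "ty": 0, "tz": 0, "wx": 0, "wy": 0, "wz": 0, "gripper": 0},
    {"tx": 0, "ty": 0, "tz": 0, "wx": 0, "wy": 0, "wz": 0, "gripper": 0}
  ]
}}

```text
clock: 16.8
position: [0.4809, 0.1849, 0.1138]
tcp_rot: [[-0.0, 0.469, 0.883], [0.0, 0.883, -0.469], [-1.0, 0.0, -0.0]]
ft_force: [-0.6, -0.2, -4.9]
grip_width: 0.029
```

Emit:
{"name": "drive_tool", "arguments": {
  "steps": [
    {"tx": 0.3, "ty": 0, "tz": 0, "wx": 0, "wy": 0, "wz": 0, "gripper": 0},
    {"tx": 0.3, "ty": 0, "tz": 0, "wx": 0, "wy": 0, "wz": 0, "gripper": 0},
    {"tx": 0, "ty": 0, "tz": 0, "wx": 0, "wy": 0, "wz": 0, "gripper": 0}
  ]
}}

```text
clock: 17.18
position: [0.4809, 0.1848, 0.1132]
tcp_rot: [[-0.0, 0.469, 0.883], [0.0, 0.883, -0.469], [-1.0, 0.0, -0.0]]
ft_force: [-0.3, -0.0, -5.2]
grip_width: 0.0296
```

Emit:
{"name": "drive_tool", "arguments": {
  "steps": [
    {"tx": 0.3, "ty": 0, "tz": 0, "wx": 0, "wy": 0, "wz": 0, "gripper": 0},
    {"tx": 0.3, "ty": 0, "tz": 0, "wx": 0, "wy": 0, "wz": 0, "gripper": 0},
    {"tx": 0, "ty": 0, "tz": 0, "wx": 0, "wy": 0, "wz": 0, "gripper": 0}
  ]
}}

```text
clock: 17.55
position: [0.481, 0.1848, 0.113]
tcp_rot: [[-0.0, 0.469, 0.883], [0.0, 0.883, -0.469], [-1.0, 0.0, -0.0]]
ft_force: [-1.3, -0.6, -0.3]
grip_width: 0.0292
```

Contact came at TCP 0.113, which puts the underside at 0.065, and the weight is now carried by the table. I release gently.

Emit:
{"name": "drive_tool", "arguments": {
  "steps": [
    {"tx": 0, "ty": 0, "tz": 0, "wx": 0, "wy": 0, "wz": 0, "gripper": 0},
    {"tx": 0, "ty": 0, "tz": 0, "wx": 0, "wy": 0, "wz": 0, "gripper": 0.4},
    {"tx": 0, "ty": 0, "tz": 0, "wx": 0, "wy": 0, "wz": 0, "gripper": 0.5},
    {"tx": 0, "ty": 0, "tz": 0, "wx": 0, "wy": 0, "wz": 0, "gripper": 0.7},
    {"tx": 0, "ty": 0, "tz": 0, "wx": 0, "wy": 0, "wz": 0, "gripper": 1},
    {"tx": 0, "ty": 0, "tz": 0, "wx": 0, "wy": 0, "wz": 0, "gripper": 1},
    {"tx": 0, "ty": 0, "tz": 0, "wx": 0, "wy": 0, "wz": 0, "gripper": 1},
    {"tx": 0, "ty": 0, "tz": 0, "wx": 0, "wy": 0, "wz": 0, "gripper": 1}
  ],
  "newtons": 20
}}

```text
clock: 18.55
position: [0.4809, 0.1848, 0.1126]
tcp_rot: [[0.0, 0.469, 0.883], [0.0, 0.883, -0.469], [-1.0, 0.0, 0.0]]
ft_force: [0.2, 0.1, 0.1]
grip_width: 0.0855
```

Emit:
{"name": "drive_tool", "arguments": {
  "steps": [
    {"tx": -10, "ty": 0, "tz": 0, "wx": 0, "wy": 0, "wz": 0, "gripper": 1},
    {"tx": -25, "ty": 0, "tz": 0, "wx": 0, "wy": 0, "wz": 0, "gripper": 1},
    {"tx": -30, "ty": 0, "tz": 0, "wx": 0, "wy": 0, "wz": 0, "gripper": 1},
    {"tx": -30, "ty": 0, "tz": 0, "wx": 0, "wy": 0, "wz": 0, "gripper": 1},
    {"tx": -30, "ty": 0, "tz": 0, "wx": 0, "wy": 0, "wz": 0, "gripper": 1},
    {"tx": -20, "ty": 0, "tz": 0, "wx": 0, "wy": 0, "wz": 0, "gripper": 1},
    {"tx": 0, "ty": 0, "tz": 0, "wx": 0, "wy": 0, "wz": 0, "gripper": 1},
    {"tx": 0, "ty": 0, "tz": 0, "wx": 0, "wy": 0, "wz": 0, "gripper": 1}
  ]
}}

```text
clock: 19.55
position: [0.4804, 0.1846, 0.257]
tcp_rot: [[-0.001, 0.469, 0.883], [-0.0, 0.883, -0.469], [-1.0, -0.001, -0.001]]
ft_force: [-1.9, 0.4, -0.4]
grip_width: 0.0855
```

```bash
python3 - <<'E'
from h import *
np.set_printoptions(precision=4,suppress=True)
s=monitor.state(); print(s["clock"],s["position"],s["ft_force"],s["grip_width"])
m,p,d=snap("wrist","w5"); m2,p2,d2=snap("scene","s5")
P=np.zeros(d.shape+(3,))
for v in range(40,300):
    for u in range(150,360): P[v,u]=dep(m,u,v,float(d[v,u]))
Z=P[...,2]; 
u,v=map(int,proj(m,[.481,.1845,.149])); print("tang px",u,v,"top z",np.median(Z[v-5:v+5,u-5:u+5]))
k=((Z>.0685)&(Z<.16)).astype(np.uint8); k[260:]=0
cs,_=cv2.findContours(k,cv2.RETR_EXTERNAL,cv2.CHAIN_APPROX_NONE);q=max(cs,key=cv2.contourArea)
k2=cv2.drawContours(np.zeros(d.shape,np.uint8),[q],-1,1,-1)>0
f=k2&(Z<.085); print("foot top z",np.percentile(Z[f],[10,50,90]))
X=np.c_[P[f][:,0]-.481,P[f][:,1]-.1845,np.ones(f.sum())]; X_,*_=np.linalg.lstsq(X,Z[f],rcond=None); print("plane slopes,z",X_)
W=np.array([plane(m,a,b,.073)[:2] for a,b in q[:,0]])*1000; print("foot rect",cv2.minAreaRect(W.astype(np.float32)))
a=cv2.resize(p[60:300,120:400],None,fx=1.4,fy=1.4); b=cv2.resize(p2[130:220,200:330],None,fx=3,fy=3.733)
cv2.imwrite("pics/f5.png",cv2.cvtColor(np.hstack([a,b]),cv2.COLOR_RGB2BGR))
E
```

```text
19.55 [0.4804 0.1846 0.257 ] [-1.8594  0.4316 -0.4131] 0.0854924162690895
tang px 255 191 top z 0.14932338511792997
foot top z [0.0723 0.0733 0.0744]
plane slopes,z [0.0011 0.0024 0.0733]
foot rect ((480.5646667480469, 184.60464477539062), (100.19500732421875, 100.02820587158203), 62.04045867919922)
```

View pics/f5.png

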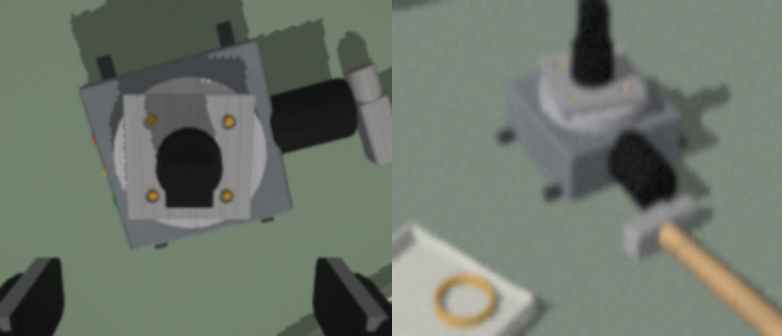

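The composite shows the brass studs inside all four holes, at (152,120), (229,121), (152,196) and (227,196). The foot is level and flush, with its top at 73.3 mm against 73 expected and the tang top at 149.3 mm against 149. Nothing around it has moved, so I hand in.

```bash
python3 -c "
from cell import bot; print(bot.job_done())"
```

```text
the job is handed in; nothing more can be done
None
```

The mandrel stands free on the rotary table, with its foot flush on the face and all four studs in their holes. I handed the job in at about 20 s of robot time.

- **How it went:** I measured the stud angle by wrist camera (about −28° in the world frame) and turned the mandrel to match above the pin. I then lowered it in steps of 1 mm or less. It dropped over the pin and studs at the first try, without resting on the stud tips or needing a search.
- **Forces:** In the readings at the end of each lowering move, forces never showed more than the mandrel's own weight. About 5 N of that passed to the table when the foot touched.
- **Last checks:**
  - The foot's top is at 73.3 mm (73 expected) and the tang top at 149.3 mm (149 expected); the foot is level within 0.003 rad.
  - The foot centre is within about 0.5 mm of the measured stud centre, at the same angle to about 0.1°.
  - The tray bangle and the hammer looked unmoved. I did not compare the other bystanders again, but the arm went nowhere near them.
- **Failed or disagreed:**
  - My first two move calls were refused as invalid input and moved nothing. I resent them with every field filled in.
  - A pin-top estimate from depth picked up the wrong object, and I discarded it.
  - The top camera's stud centre was about 2 mm off the wrist camera's. I used the wrist camera's.

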